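# Sort the coffee jars into their rows

## Task

Tidy the coffee corner: sort the three corked jars standing about on the table by size into the two wooden trays under the rail, so that both small jars stand one behind the other in the narrow tray and both large jars (one is there already) in the wide tray. Set each jar down gently, upright and flat on the tray's floor, and leave the other things on the table where they are.

Things in the scene. Friction and masses are not known exactly. Their poses are not given: they have to be found in the camera images.
- small_jar_a: small storage jar: upright white ceramic cylinder with a cork lid, 40 mm diameter, 58 mm tall, about 0.09 kg; origin at the centre of its underside, z up its axis. Starts on the table.
- small_jar_b: small storage jar: upright white ceramic cylinder with a cork lid, 40 mm diameter, 58 mm tall, about 0.09 kg; origin at the centre of its underside, z up its axis. Starts on the table.
- large_jar_a: large storage jar, same look as the small ones: upright white ceramic cylinder with a cork lid, 54 mm diameter, 78 mm tall, about 0.18 kg; origin at the centre of its underside, z up its axis. Starts on the table.
- large_jar_b: large storage jar, same look as the small ones: upright white ceramic cylinder with a cork lid, 54 mm diameter, 78 mm tall, about 0.18 kg; origin at the centre of its underside, z up its axis. Already stands in the wide tray, at the left end of its row, beyond the rail.
- narrow_tray: narrow pale wooden tray for one row of two small (40 mm) jars; fixed on the board's near or far half. Inside 50 mm wide (y), 104 mm long (x); floor 4 mm, wall tops 12 mm above the origin, walls 4 mm thick. Origin: underside (8 mm above the table), middle of the inner face of its left end wall, beyond the rail; x points left along the row: the inside spans x = -0.104 to 0, y = +-0.025.
- wide_tray: wide pale wooden tray for one row of two large (54 mm) jars; fixed on the board's near or far half. Inside 64 mm wide (y), 140 mm long (x); floor 4 mm, wall tops 12 mm above the origin, walls 4 mm thick. Origin: underside (8 mm above the table), middle of the inner face of its left end wall, beyond the rail; x points left along the row: the inside spans x = -0.140 to 0, y = +-0.032.
- station: fixed wooden board (200 x 350 x 8 mm, x = -0.135 to 0.065) under a 12 mm steel rail along y: bar centre at z = 0.190 straight above the origin, posts at y = +-0.160. Origin: table level, under the bar's middle; x along the rows, to the robot's left. The bar is 42 mm short of the trays' left end walls, so those end places need the gripper tilted 30 to 45 degrees, reaching left under it.
- dripper_mug: bystander: white mug with a ceramic coffee dripper on it, 0.17 m tall, 112 mm across; origin centre of underside
- biscuit_bowl: bystander: white bowl of biscuits, 128 mm across, 55 mm tall; origin centre of underside
- espresso_cup: bystander: white cup with handle and no lid, 62 mm across, 55 mm tall; origin centre of underside
- spoon: bystander: steel spoon, 150 mm, lying among the jars along its x; origin at its middle, underside
- brush: bystander: dark wooden cleaning brush, 150 mm, lying among the jars along its x; origin at its middle, underside
- milk_jug: bystander: steel jug, 80 mm across, 90 mm tall; origin centre of underside
Not all that is in view belongs to the job. What is shaped like the small_jar_b but blue is not meant.

How it is judged:
By the outcome, as a careful person would: the job done as asked, in the order asked, and still so for the second after the job is handed in, with the robot touching nothing.
It also fails if it takes over 72 s, if anything falls off the work surface, if the arm or the gripper's body presses on something with over 40 N, if the wrist force passes 120 N, or if a joint passes its speed limit or range.

## Robot

A 6-joint arm with a two-finger parallel gripper is mounted at the origin on the work surface. World frame = base frame: x ahead of the robot, y to its left, z up, the work surface at z = 0. Lengths are in mm, angles in rad, forces in N, time in s.
With the tool pointing down it reaches from about 350 to 875 mm from the base axis. Payload 4.2 kg.
Tool frame: the origin (TCP) lies midway between the tips of the shut fingers; the grasp point (between the pads) lies 19 mm behind it (arm.tcp_to_grasp is the distance from the TCP to the grasp point, in mm); z points along the fingers, y is the line along which they close (so a half turn about z gives the same grasp; the last joint's range is limited). The gripper opens to 85 mm and grips with 20 to 120 N. Pads are 22 mm wide; open, the fingers measure 114 mm over their backs; the gripper's body (76 mm by 85 mm) begins 54 mm behind the grasp point. The pads swing forward as they close: fully open they stand 13 mm farther back than shut.
Start: joints at [1.45, 0.385, 0.008, 0, -1.194, -0.259], TCP at [231.676, 580.453, 231.312] pointing down, gripper open.
Joint ranges: [-3.14, 3.14], [-1.21, 2.06], [-1.07, 1.41], [-3.16, 2.05], [-2.99, -0.16], [-3.1, 3.1]. Speed limits (rad/s): [2.79, 2.79, 3.14, 3.14, 3.14, 3.14].

## Interface

Orientations are given as a unit quaternion [x, y, z, w].
In Python, from bench import arm, get_image gives the robot as it stands.
- The arm moves only by the tool drive_tool, never from a script. Its argument "deltas" is a list of rows, each a list of 2 entries, a list of its own where there are three numbers: the shift along the tool's x, y, z in cm, then the turn, a rotation vector about the tool's x, y, z in degrees. In form: [[[x, y, z], [ax, ay, az]], ...]. A call has 1 to 12 rows; each row shifts and turns the commanded pose from where the row before left it, along the tool's axes as they then stand; what a row does not reach is not made up. A row lasts 1/10 s, in which the tool goes at most 50 mm and 8.59 degrees, less where a joint would pass 70% of its speed; a pose out of reach is approached as far as the arm can. A call with a gripper value outside its range is refused whole. "claw" is the finger opening in cm, from 0 to 8.54, set as the call begins (left out, the last holds). The fingers move at their own pace and stop on an object; the grip force is fixed at half the most. Time passes only in rows, so rows that do not move let the fingers close. It gives the time, the measured TCP pose, the force, the opening and the grip force at its end, in the units of the state.
- arm.read_state(): the state, without advancing time (a new reading comes with each control period).
- get_image(name): name is "scene" or "top" or "wrist"; returns a dict with "img" (400x640x3 uint8, red, green, blue), "fx", "fy", "cx", "cy" (pixels), "eye" and "orientation" of the camera in the world; the wrist camera has in their place "mount" (4x4, takes a point from camera to tool coordinates, whose origin is the TCP and whose axes are the flange's). Camera axes: x right, y down, z forward; pixel columns grow to the right and rows downward; lengths in mm; the calibration is good to about 2 mm. A picture is of the moment at which its call begins: read the wrist's pose just before it. There is no depth.
- arm.job_done(): hands the job in; it is judged then, once.
The state is a dict: "clock": time; "joints": joint angles; "joint_vel": joint speeds; "joint_efforts": joint torques, N m; "position": TCP position; "ee_rot": TCP orientation; "contact_force": force on the tool from outside, world axes, zero at the start; "wrist_torque": the same for the moment, N m; "gripper_width": finger opening in mm; "grasp_force": force on a finger pad.
Only numpy, scipy, OpenCV 4.12 (cv2) and the standard library are available. Lean on these libraries where they do the work, as an engineer would, in place of code of your own. Each camera call takes 0.05 s, during which the arm holds its last target. There are 200 camera calls.

## Working session

There is one attempt and no reset: what is moved stays moved. The work goes in short steps, Python scripts to look and compute and a tool call to move; the robot and the scene stay as the last step left them, time stands still between calls to the robot, and variables do not carry over. Pictures are saved under pics/ and viewed, at most 10 in all, crops included, and the job is handed in when it is done.

Besides the shell and the picture viewer there is one more tool, called after "Request:" by a JSON object that holds its "name" and its "arguments". drive_tool: Moves the arm, as the interface text tells. Its arguments: {"type":"object","properties":{"deltas":{"type":"array"},"claw":{"type":"number"}},"required":["deltas"]}

```bash
ls; mkdir -p pics; cat > h.py <<'E'
import numpy as np, cv2
from scipy.spatial.transform import Rotation as R
from bench import arm, get_image
E
python3 - <<'E'
from h import *
s=arm.read_state(); print(s)
for n in("scene","top","wrist"):
    d=get_image(n); cv2.imwrite(f"pics/{n}0.png",d["img"][:,:,::-1]); print({k:v for k,v in d.items() if k!="img"})
E
```

```text
pics
{'clock': 0.0, 'joints': array([ 1.44958382e+00,  3.85577562e-01,  6.63779923e-03, -5.01422286e-04,
       -1.19400931e+00, -2.58581345e-01]), 'joint_vel': array([ 0.0009323 , -0.00089902, -0.00064048,  0.00144362, -0.00021043,
       -0.00110878]), 'joint_efforts': array([-1.68535394e-04, -3.92291451e+01,  1.88410914e+01,  4.18622777e+00,
       -4.56587411e-03, -3.45821611e-06]), 'position': array([231.48199173, 579.92681331, 230.21323482]), 'ee_rot': array([ 9.82005638e-01, -1.88848391e-01, -1.58603189e-04,  1.08983002e-03]), 'contact_force': array([0.33625066, 0.25203859, 0.21570838]), 'wrist_torque': array([-0.03414787,  0.00542071, -0.00861162]), 'grasp_force': 0.0, 'gripper_width': 85.27683434895287}
{'fx': 364.2237745678619, 'fy': 364.2237745678619, 'cx': 324.76216162033074, 'cy': 199.89102191888847, 'eye': array([1116.71466899,  -39.70317499,  786.68222484]), 'orientation': array([ 0.73060326,  0.60899096, -0.19493988, -0.23947304])}
{'fx': 434.54866837936567, 'fy': 434.54866837936567, 'cx': 313.22657453808915, 'cy': 194.11384295584813, 'eye': array([ 427.43864731,   67.36124839, 1270.21346987]), 'orientation': array([-0.70549346,  0.70553414, -0.03922698,  0.05442253])}
{'fx': 293.52227027671455, 'fy': 293.52227027671455, 'cx': 316.745714801567, 'cy': 198.60140706713534, 'mount': array([[-1.01029596e-03, -9.44179009e-01, -3.29431294e-01,
         8.59995031e+01],
       [ 9.99999462e-01, -1.03133093e-03, -1.10901427e-04,
        -2.97342621e-01],
       [-2.35041883e-04, -3.29431229e-01,  9.44179543e-01,
        -1.42631359e+02],
       [ 0.00000000e+00,  0.00000000e+00,  0.00000000e+00,
         1.00000000e+00]])}
```

View pics/scene0.png

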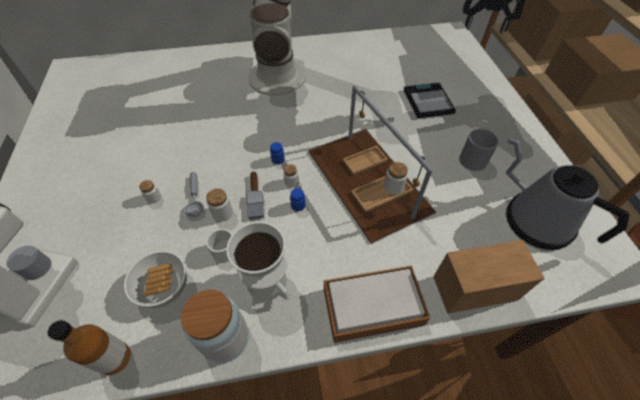

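View pics/top0.png

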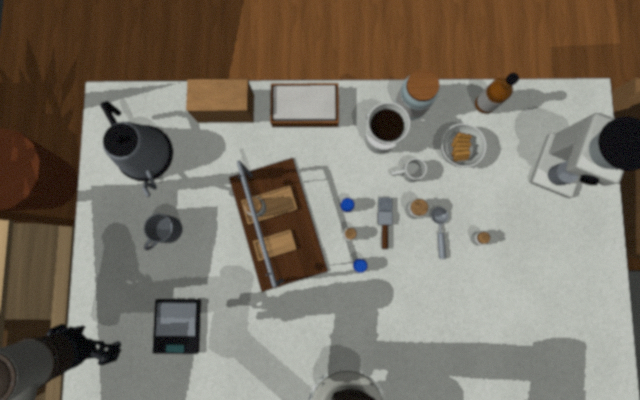

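The scene view shows the corked candidates at (150,191) small, (218,204) large, (290,175) small and (397,178) large in the tray. In the top view they are at (482,237), (419,208), (351,234) and about (262,205). The blue ones at (277,153) and (298,199) are decoys, and the uncorked cup at (220,242) is the espresso cup. The rail's posts and both trays are visible, with the narrow tray on the near half.

```bash
cat >> h.py <<'E'
def ray(d,p,st=None):
    v=np.array([(p[0]-d["cx"])/d["fx"],(p[1]-d["cy"])/d["fy"],1.])
    if "eye" in d: return np.array(d["eye"]),R.from_quat(d["orientation"]).apply(v)
    M=d["mount"];r=R.from_quat(st["ee_rot"])
    return np.array(st["position"])+r.apply(M[:3,3]),r.apply(M[:3,:3]@v)
def tri(rays):
    A=np.zeros((3,3));b=np.zeros(3)
    for o,v in rays:
        v=v/np.linalg.norm(v);P=np.eye(3)-np.outer(v,v);A+=P;b+=P@o
    x=np.linalg.solve(A,b)
    return x,[float(np.linalg.norm(np.cross(x-o,v/np.linalg.norm(v)))) for o,v in rays]
def onz(o,v,z): return o+v*(z-o[2])/v[2]
E
python3 - <<'E'
from h import *
S=get_image("scene");T=get_image("top")
print(arm.tcp_to_grasp)
for n,a,b in[("s1",(148,185),(483,237)),("L",(217,196),(420,207)),("s2",(290,169),(351,233)),("Ltray",(398,170),(262,205)),
  ("blue1",(277,147),(360,265)),("blue2",(298,193),(347,204)),("cup",(218,236),(415,168))]:
    x,e=tri([ray(S,a),ray(T,b)]);print(n,x.round(),np.round(e,1))
for n,p in dict(boardTL=(231,178),boardTR=(293,159),boardBR=(328,270),boardBL=(264,290)).items(): print(n,onz(*ray(T,p),8).round())
a=cv2.resize(S["img"][120:260,130:450],(800,350),interpolation=3)
b=cv2.resize(T["img"][155:295,220:500],(500,250),interpolation=3)
c=np.zeros((600,800,3),np.uint8);c[:350]=a;c[350:,:500]=b
cv2.imwrite("pics/c1.png",c[:,:,::-1])
E
```

```text
18.700000000000003
s1 [ 469. -374.   55.] [1.4 1.4]
L [ 551. -199.   74.] [2.2 2.2]
s2 [480. -11.  55.] [0.8 0.8]
Ltray [559. 244.  89.] [11.5 11.5]
blue1 [392. -35.  53.] [0.2 0.2]
blue2 [562.  -1.  54.] [0.5 0.5]
cup [ 661. -194.   67.] [2.5 2.5]
boardTL [644. 338.   8.]
boardTR [701. 155.   8.]
boardBR [377.  52.   8.]
boardBL [320. 235.   8.]
```

View pics/c1.png

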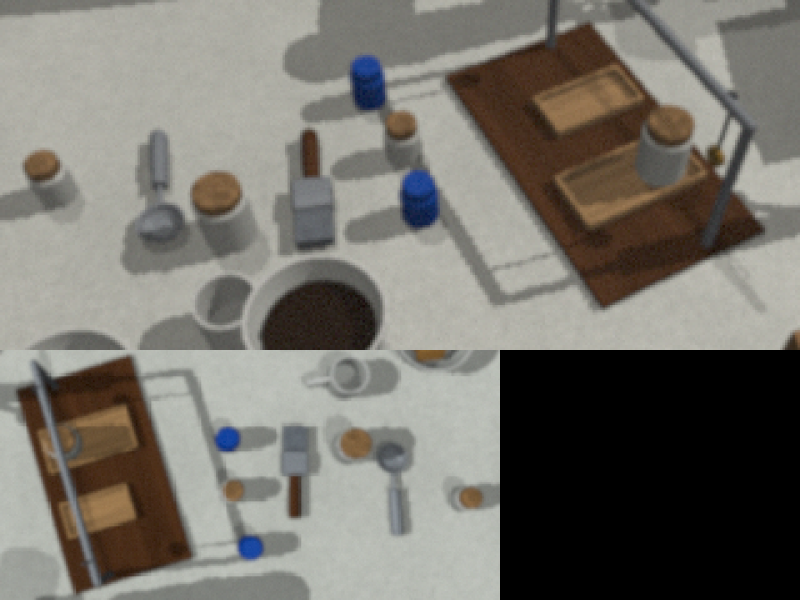

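The crop confirms three white jars with corks: s1 (small) at scene (43,180 in the crop), L (large) at (220,205) and s2 (small) at (402,138), standing between the two blue decoys. The wide tray is on the far half and holds large_jar_b. Next I move up over the rail to look with the wrist camera.

Request:
{"name": "drive_tool", "arguments": {"deltas": [[[0,0,-3.5],[0,0,0]],[[0,0,-3.5],[0,0,0]],[[0,0,-3],[0,0,0]],[[3.4,3.2,0],[0,0,0]],[[3.4,3.2,0],[0,0,0]],[[3.4,3.2,0],[0,0,0]],[[3.4,3.2,0],[0,0,0]],[[3.4,3.2,0],[0,0,0]],[[3.4,3.2,0],[0,0,0]],[[3.4,3.2,0],[0,0,0]],[[3.4,3.2,0],[0,0,0]],[[3.4,3.2,0],[0,0,0]]]}}

```text
clock: 1.45
position: [409.3, 197.7, 331.6]
ee_rot: [0.982, -0.188, 0.0, -0.0]
contact_force: [0.2, 1.0, -0.0]
gripper_width: 85.4
grasp_force: 0.0
```

Request:
{"name": "drive_tool", "arguments": {"deltas": [[[3.4,3.2,0],[0,0,0]],[[3.4,3.2,0],[0,0,0]],[[3.4,3.2,0],[0,0,0]],[[0,0,0],[0,0,8.5]],[[0,0,0],[0,0,8.5]],[[0,0,0],[0,0,8.5]],[[0,0,0],[0,0,8.5]],[[0,0,0],[0,0,8.5]],[[0,0,0],[0,0,8.5]],[[0,0,0],[0,0,0]],[[0,0,0],[0,0,0]]]}}

```text
clock: 2.55
position: [468.1, 72.5, 331.3]
ee_rot: [0.806, -0.592, -0.0, 0.0]
contact_force: [0.9, 0.6, 0.5]
gripper_width: 85.3
grasp_force: 0.0
```

```bash
cat >> h.py <<'E'
def grab(n):
    import pickle
    st=arm.read_state(); d=get_image("wrist"); pickle.dump((st,d),open(f"{n}.pkl","wb")); cv2.imwrite(f"pics/{n}.png",d["img"][:,:,::-1]); return st,d
E
python3 - <<'E'
from h import *
s,d=grab("w1");print(s["position"],R.from_quat(s["ee_rot"]).as_matrix().round(3),s["joints"].round(2),s["clock"])
E
```

```text
[468.14324988  72.54552636 331.26716393] [[ 0.299 -0.954 -0.   ]
 [-0.954 -0.299  0.   ]
 [-0.     0.    -1.   ]] [ 0.5   0.06 -0.17 -0.   -1.34 -0.19] 2.55
```

View pics/w1.png

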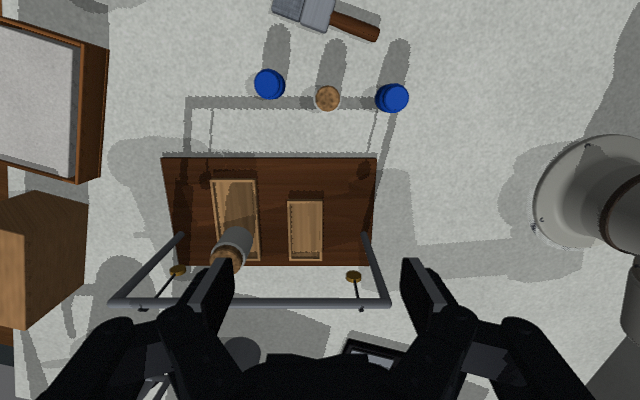

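The wrist view shows the small jar's cork at (327,98) between blue lids at (269,84) and (392,98). The narrow tray's inside spans about (290,202) to (322,260). The wide tray spans (212,180) to (258,260), with large_jar_b's lid at (228,257). The bar runs along row 302. A second, lower view comes next.

Request:
{"name": "drive_tool", "arguments": {"deltas": [[[4,0,2],[0,0,0]],[[4,0,2],[0,0,0]],[[4,0,2],[0,0,0]],[[2,0,2],[0,0,0]],[[0,0,0],[0,0,0]],[[0,0,0],[0,0,0]]]}}

```text
clock: 3.2
position: [509.8, -61.4, 251.2]
ee_rot: [0.805, -0.593, -0.0, 0.0]
contact_force: [0.5, -1.0, 0.6]
gripper_width: 85.5
grasp_force: 0.0
```

```bash
python3 - <<'E'
from h import *
s,d=grab("w2");print(s["position"],s["joints"].round(2),s["clock"])
E
```

```text
[509.79841019 -61.41436502 251.24842296] [ 0.2   0.18 -0.23  0.   -1.16  0.1 ] 3.2
```

View pics/w2.png

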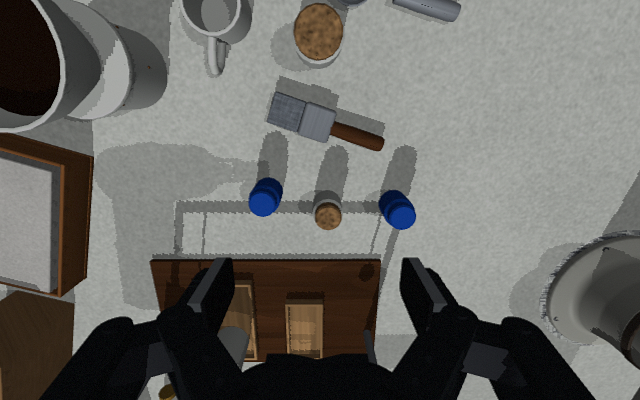

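This view shows L's cork at (318,31), s2's cork at (328,215), blue decoys at (265,197) and (398,210), the brush at (325,120), and the trays' near parts below. I measure the corks by colour and enlarge the trays in w1.

```bash
cat > m.py <<'E'
from h import *
import pickle
def cork(img,p,r,rad=1):
    x,y=p;y0=max(0,y-r);x0=max(0,x-r)
    h=cv2.cvtColor(img[y0:y+r,x0:x+r],cv2.COLOR_RGB2HSV)
    m=((h[...,0]>5)&(h[...,0]<22)&(h[...,1]>75)&(h[...,2]>50)).astype(np.uint8)
    n,l,s,c=cv2.connectedComponentsWithStats(m);i=1+np.argmax(s[1:,4])
    u,_,=cv2.minEnclosingCircle(np.argwhere(l==i)[:,::-1].astype(np.float32)) ; b=s[i]
    return (x0+b[0]+b[2]/2-.5,y0+b[1]+b[3]/2-.5),tuple(int(v) for v in b[2:])
E
python3 - <<'E'
from m import *
S=get_image("scene");T=get_image("top");a=pickle.load(open("w1.pkl","rb"));b=pickle.load(open("w2.pkl","rb"))
def go(n,L):
    rs=[]
    for d,p,r,st in L:
        c,bx=cork(d["img"],p,r);print("  ",c,bx);rs.append(ray(d,c,st))
    x,e=tri(rs);print(n,x.round(1),np.round(e,1))
go("s2",[(S,(290,169),12,None),(T,(351,233),10,None)]);go("s2w",[(a[1],(327,98),18,a[0]),(b[1],(328,215),20,b[0])])
go("L",[(S,(217,196),16,None),(T,(420,207),14,None),(b[1],(318,31),30,b[0])])
go("s1",[(S,(148,185),12,None),(T,(483,237),10,None)])
c=cv2.resize(a[1]["img"][148:312,155:400],(784,525),interpolation=3);cv2.imwrite("pics/c2.png",c[:,:,::-1])
E
```

```text
(np.float64(289.5), np.float64(169.5)) (12, 10, 100)
   (np.float64(351.0), np.float64(237.5)) (5, 2, 8)
s2 [468.2 -11.7  39.9] [0.8 0.8]
   (np.float64(327.5), np.float64(98.5)) (24, 26, 491)
   (np.float64(327.5), np.float64(217.0)) (26, 25, 509)
s2w [480.1 -10.2  53.4] [0.5 0.5]
   (np.float64(216.0), np.float64(197.0)) (19, 17, 257)
   (np.float64(422.5), np.float64(208.5)) (2, 2, 2)
   (np.float64(318.0), np.float64(31.0)) (49, 57, 2185)
L [ 549.7 -202.9   69.6] [3.2 6.1 3.6]
   (np.float64(146.0), np.float64(186.0)) (13, 11, 115)
   (np.float64(483.5), np.float64(237.5)) (12, 10, 99)
s1 [ 468.1 -378.9   50.5] [0.4 0.4]
```

View pics/c2.png

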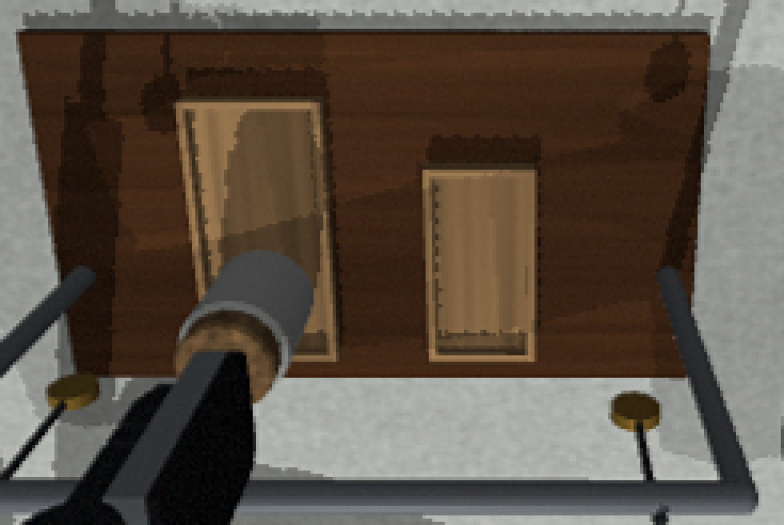

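In the crop, the narrow tray's outer rim corners are (422,170), (540,170), (536,360) and (430,362). The wide tray's are (177,102), (322,100) and (338,360). The board corners are (18,32), (710,32), (690,377) and (78,377), and the bar's axis is near row 492.

```bash
python3 - <<'E'
from m import *
a=pickle.load(open("w1.pkl","rb"));b=pickle.load(open("w2.pkl","rb"))
f=lambda u,v:(155+u/3.2,148+v/3.2)
P=lambda u,v,z:onz(*ray(a[1],f(u,v),a[0]),z)
for n,pts,z in[("narrow",[(422,170),(540,170),(536,360),(430,362)],20),("wide",[(177,102),(322,100),(338,360)],20),("board",[(18,32),(710,32),(690,377),(78,377)],8),("bar",[(300,492),(740,494)],190)]:
    q=np.array([P(*p,z) for p in pts]);print(n,q[:,:2].round(1).tolist(),np.linalg.norm(np.diff(q,axis=0),axis=1).round(1))
# heights: board front edge corners and tray rim in w2
c=cv2.resize(b[1]["img"][190:365,145:385],(800,583),interpolation=3);cv2.imwrite("pics/c3.png",c[:,:,::-1])
E
```

```text
narrow [[492.7, 161.1], [434.9, 143.1], [402.9, 249.9], [458.5, 268.5]] [ 60.6 111.5  58.6]
wide [[619.4, 162.8], [550.4, 140.2], [507.3, 282.4]] [ 72.6 148.7]
board [[705.4, 155.1], [374.5, 51.7], [313.2, 241.1], [646.6, 345.1]] [346.7 199.  349.3]
bar [[502.7, 231.1], [349.1, 184.1]] [160.6]
```

View pics/c3.png

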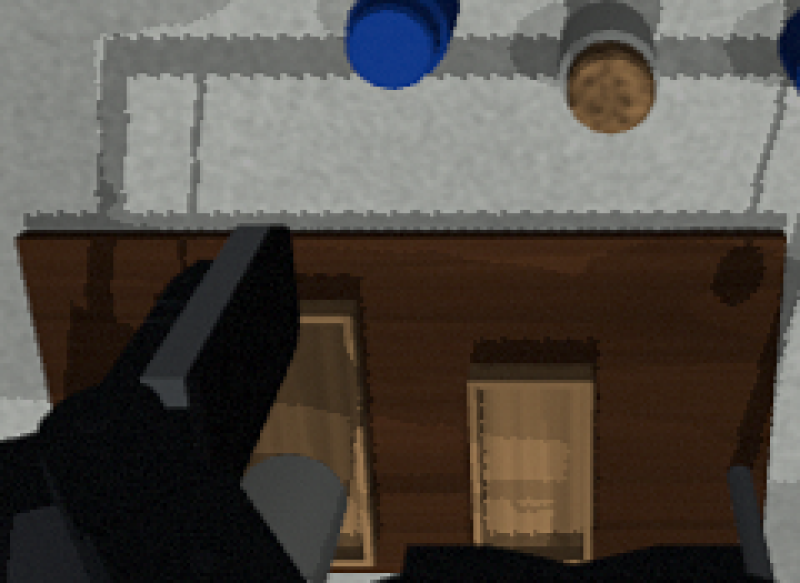

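Crop w2: board edge corners are at (18,235) and (785,235), and the narrow tray's near rim corners are at (468,380) and (594,380). I check the heights and fit the station pose.

```bash
python3 - <<'E'
from m import *
from scipy.optimize import least_squares
a=pickle.load(open("w1.pkl","rb"));b=pickle.load(open("w2.pkl","rb"))
f=lambda u,v:(155+u/3.2,148+v/3.2)
g=lambda u,v:(145+u/3.3333,190+v/3.3333)
for n,p,q in[("board",(18,32),(18,235)),("board",(710,32),(785,235)),("nar",(422,170),(468,380)),("nar",(540,170),(594,380)),("wideTR",(322,100),(353,317))]:
    x,e=tri([ray(a[1],f(*p),a[0]),ray(b[1],g(*q),b[0])]);print(n,x.round(1),np.round(e,1))
obs=[]
A=lambda *p:ray(a[1],f(*p),a[0]);B=lambda *p:ray(b[1],g(*p),b[0])
for r,xs,ys,t,z in[
 (A(422,170),-66,-29,'n',20),(A(540,170),-66,29,'n',20),(A(536,360),46,29,'n',20),(A(430,362),46,-29,'n',20),(B(468,380),-66,-29,'n',20),(B(594,380),-66,29,'n',20),
 (A(177,102),-102,-36,'w',20),(A(322,100),-102,36,'w',20),(A(338,360),46,36,'w',20),(B(353,317),-102,36,'w',20),
 (A(18,32),-135,-175,'b',8),(A(710,32),-135,175,'b',8),(A(690,377),65,175,'b',8),(A(78,377),65,-175,'b',8),(B(18,235),-135,-175,'b',8),(B(785,235),-135,175,'b',8)]:
    obs.append((onz(*r,z)[:2],xs,ys,t))
def res(p):
    x0,y0,yaw,n,w=p;c,s=np.cos(yaw),np.sin(yaw);o=[]
    for q,xs,ys,t in obs:
        ys=ys+{'n':n,'w':w,'b':0}[t];o+=[x0+c*xs-s*ys-q[0],y0+s*xs+c*ys-q[1]]
    return o
k=least_squares(res,[500,228,1.87,45,-60]);p=k.x;print(p.round(4),np.degrees(p[2]));print(np.array(k.fun).reshape(-1,2).round(1).tolist())
np.save("st.npy",p)
c,s=np.cos(p[2]),np.sin(p[2])
for n,xs,ys in[("s_end",42-25,p[3]),("s_front",42-78,p[3]),("L_front",42-109,p[4]),("Lb",42-28,p[4])]:print(n,(p[0]+c*xs-s*ys).round(1),(p[1]+s*xs+c*ys).round(1))
E
```

```text
board [707.3 156.6   3.9] [0. 0.]
board [374.4  52.    6.7] [0.3 0.3]
nar [492.5 161.7  18.3] [0.2 0.2]
nar [435.6 143.7  18.8] [0.9 0.9]
wideTR [550.3 138.9  24.4] [0.5 0.5]
[499.591  231.9136   1.8733  57.6152 -57.9342] 107.32992969956784
[[-0.8, -0.7], [1.7, 0.1], [0.3, 0.2], [0.1, -1.2], [-0.6, 0.1], [-0.3, 0.0], [0.3, -0.3], [0.6, 0.9], [-0.5, -0.1], [-0.1, -1.3], [1.5, 0.1], [-1.7, -0.8], [-0.0, 0.8], [0.7, 1.0], [1.4, 1.8], [-2.5, -0.5]]
s_end 439.5 231.0
s_front 455.3 180.4
L_front 574.9 185.2
Lb 550.7 262.5
```

The fit is good: station origin (499.6, 231.9), yaw 107.33°, trays at y = ±58. I place L first, since it stands behind s2 where the wrist passes. One more look from over L gives it and s1 precisely.

Request:
{"name": "drive_tool", "arguments": {"deltas": [[[4,0,0],[0,0,0]],[[4,0,0],[0,0,0]],[[4,0,0],[0,0,0]],[[4,0,0],[0,0,0]],[[2,0,0],[0,0,0]],[[0,0,0],[0,0,0]],[[0,0,0],[0,0,0]]]}}

```text
clock: 4.05
position: [563.3, -232.4, 251.8]
ee_rot: [0.805, -0.593, 0.0, -0.0]
contact_force: [-0.5, -0.4, 0.1]
gripper_width: 85.4
grasp_force: 0.0
```

```bash
python3 - <<'E'
from m import *
s,d=grab("w3");print(s["position"],s["joints"].round(2))
S=get_image("scene");b=pickle.load(open("w2.pkl","rb"))
h=cv2.cvtColor(d["img"],cv2.COLOR_RGB2HSV);m=((h[...,0]>5)&(h[...,0]<22)&(h[...,1]>75)&(h[...,2]>50)).astype(np.uint8)
n,l,st,c=cv2.connectedComponentsWithStats(m)
for i in range(1,n):
    if st[i,4]>150: print(st[i],onz(*ray(d,(st[i,0]+st[i,2]/2-.5,st[i,1]+st[i,3]/2-.5),s),65).round(1))
E
```

```text
[ 563.28183191 -232.38614431  251.84666695] [-0.13  0.34 -0.   -0.   -1.22  0.43]
[   0    0   21   70 1376] [ 898.4 -278.8   65. ]
[ 152    0   85   71 3866] [ 723.4 -332.5   65. ]
[425  54  35  34 879] [ 473.6 -375.9   65. ]
[   0  175   24   57 1065] [902.4 -90.6  65. ]
[ 299  187   40   38 1218] [ 551.  -196.2   65. ]
[329 252  46  18 255] [ 488.1 -136.9   65. ]
[   0  285   28  115 2047] [906.2 132.6  65. ]
[316 322  22  19 327] [483.9 -19.2  65. ]
[230 353  36  10 276] [579.5  61.5  65. ]
```

View pics/w3.png

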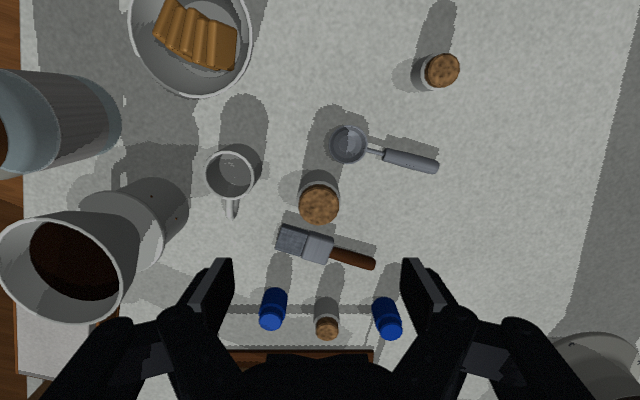

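The wrist view shows L's cork at (318,205), s1's cork at (442,70), the spoon bowl at (348,145), the cup at (231,175) with its handle down at (231,215), and the brush at (320,245). L's two sides at columns 275–363 are free for the fingers.

```bash
cat >> m.py <<'E'
def goal(G,tilt,back=0,yaw=-72.67):
    """TCP pose for grasp point G (mm)"""
    t=np.radians(tilt);y=np.radians(yaw);hx=np.array([np.cos(y),np.sin(y),0]);Z=np.array([0,0,1.])
    z=-np.cos(t)*Z-np.sin(t)*hx;x=np.cos(t)*hx-np.sin(t)*Z
    Rm=np.c_[x,np.cross(z,x),z];return np.array(G)+(18.7-back)*z,Rm
def delta(P,Rm,st=None):
    """world move + turn from the present pose, in tool axes: cm, deg"""
    s=st or arm.read_state();r=R.from_quat(s["ee_rot"])
    return (r.inv().apply(P-s["position"])/10).round(2),(r.inv()*R.from_matrix(Rm)).as_rotvec(degrees=True).round(1)
E
python3 - <<'E'
from m import *
b=pickle.load(open("w2.pkl","rb"));c=pickle.load(open("w3.pkl","rb"));S=get_image("scene")
print("L",tri([ray(b[1],(318,28),b[0]),ray(c[1],(318.5,205.5),c[0])]),onz(*ray(c[1],(318.5,205.5),c[0]),77).round(1))
print("s1",tri([ray(S,(146.5,185),None),ray(c[1],(442,70.5),c[0])]),onz(*ray(c[1],(442.5,70.5),c[0]),57).round(1))
a=pickle.load(open("w1.pkl","rb"))
print("s2",onz(*ray(a[1],(327.5,98.2),a[0]),57),onz(*ray(b[1],(327.5,217),b[0]),57))
L=onz(*ray(c[1],(318.5,205.5),c[0]),77)
s=arm.read_state()
for bk in(110,0):
    P,M=goal([L[0],L[1],48],34,bk);print(P.round(1),delta(P,M,s), R.from_quat(s["ee_rot"]).as_euler("xyz",True).round(2))
E
```

```text
L (array([ 552.67494246, -201.31180621,   79.2379166 ]), [0.022475927113948413, 0.02247592711414326]) [ 552.4 -200.5   77. ]
s1 (array([ 469.91816395, -376.85559686,   55.7399062 ]), [0.9267946880290191, 0.926794688028969]) [ 470.3 -377.6   57. ]
s2 [479.89766074 -10.70479157  57.        ] [481.14414492 -11.46890632  57.        ]
[ 567.6 -249.3  123.7] (array([ 1.81,  0.11, 12.84]), array([ -0., -34.,   0.])) [-1.7995e+02 -2.0000e-02 -7.2640e+01]
[ 549.3 -190.5   32.5] (array([-4.35,  0.11, 21.95]), array([ -0., -34.,   0.])) [-1.7995e+02 -2.0000e-02 -7.2640e+01]
```

Request:
{"name": "drive_tool", "arguments": {"deltas": [[[1.8,0.1,0],[0,0,0]],[[0,0,0],[0,-8.5,0]],[[0,0,0],[0,-8.5,0]],[[0,0,0],[0,-8.5,0]],[[0,0,0],[0,-8.5,0]],[[2.4,0,3.5],[0,0,0]],[[2.4,0,3.5],[0,0,0]],[[2.4,0,3.5],[0,0,0]],[[0,0,0],[0,0,0]],[[0,0,0],[0,0,0]]], "claw": 7.8}}

```text
clock: 5.2
position: [567.9, -251.9, 124.3]
ee_rot: [0.77, -0.567, -0.236, -0.173]
contact_force: [0.5, 0.0, 2.1]
gripper_width: 77.8
grasp_force: 0.0
```

```bash
python3 - <<'E'
from m import *
s=arm.read_state();print(s["position"].round(1),s["joints"].round(2),s["gripper_width"])
for bk in(110,0): print(delta(*goal([552.5,-200.8,48],34,bk),s))
E
```

```text
[ 567.9 -251.9  124.3] [-0.39  0.7   0.31 -0.44 -1.59  0.78] 77.75796443707632
(array([-0.16, -0.05,  0.18]), array([ 0. , -0. , -0.1]))
(array([-0.16, -0.06, 11.18]), array([ 0. , -0. , -0.1]))
```

Excellent tracking. I advance 11.2 cm along the tool, then close.

Request:
{"name": "drive_tool", "arguments": {"deltas": [[[-0.1,-0.1,2.5],[0,0,0]],[[0,0,2.5],[0,0,0]],[[0,0,2.5],[0,0,0]],[[0,0,1.6],[0,0,0]],[[0,0,1.2],[0,0,0]],[[0,0,0.9],[0,0,0]],[[0,0,0],[0,0,0]],[[0,0,0],[0,0,0]]]}}

```text
clock: 6.0
position: [550.7, -191.2, 32.7]
ee_rot: [0.77, -0.567, -0.234, -0.174]
contact_force: [-0.8, -1.0, 0.2]
gripper_width: 78.3
grasp_force: 0.0
```

Request:
{"name": "drive_tool", "arguments": {"deltas": [[[0,0,0],[0,0,0]],[[0,0,0],[0,0,0]],[[0,0,0],[0,0,0]],[[0,0,0],[0,0,0]],[[0,0,0],[0,0,0]],[[0,0,0],[0,0,0]],[[0,0,0],[0,0,0]]], "claw": 4.5}}

```text
clock: 6.7
position: [550.6, -191.6, 32.7]
ee_rot: [0.77, -0.567, -0.234, -0.173]
contact_force: [0.7, -2.7, 6.3]
gripper_width: 52.5
grasp_force: 63.4
```

```bash
python3 - <<'E'
from m import *
s=arm.read_state();print(s["position"].round(1),s["joints"].round(2),s["gripper_width"],s["grasp_force"],s["contact_force"])
print(delta(*goal([552.5,-200.8,48],34,0),s))
grip=s["position"]; r=R.from_quat(s["ee_rot"])
place=grip+np.array([574.9-552.5,185.2+200.8,12])
for w in (place+[-40*-.298,-40*.9546,40],place): print(w.round(1),(r.inv().apply(w-grip)/10).round(2))
E
```

```text
[ 550.6 -191.6   32.7] [-0.32  0.73  0.12 -0.48 -1.36  0.82] 52.48577736713907 63.3526074886322 [ 0.745772   -2.66972794  6.31375823]
(array([-0.07,  0.09,  0.08]), array([-0.1, -0.1, -0. ]))
[584.9 156.3  84.7] [-29.62 -13.6   13.65]
[573.  194.4  44.7] [-30.71 -13.59  19.2 ]
```

The grip is firm at 52.5 mm wide. I lift 9 cm, then carry it horizontally to above its place.

Request:
{"name": "drive_tool", "arguments": {"deltas": [[[-0.8,0,-1.2],[0,0,0]],[[-1.6,0,-2.4],[0,0,0]],[[-1.6,0,-2.4],[0,0,0]],[[-1.1,0,-1.6],[0,0,0]],[[-1.2,-0.5,0.8],[0,0,0]],[[-2.4,-1.1,1.6],[0,0,0]],[[-2.4,-1.1,1.6],[0,0,0]],[[-2.4,-1.1,1.6],[0,0,0]],[[-2.4,-1.1,1.6],[0,0,0]],[[-2.4,-1.1,1.6],[0,0,0]],[[-2.4,-1.1,1.6],[0,0,0]],[[-2.4,-1.1,1.6],[0,0,0]]]}}

```text
clock: 7.9
position: [562.7, 42.5, 123.1]
ee_rot: [0.769, -0.567, -0.237, -0.173]
contact_force: [-0.1, 0.4, -2.6]
gripper_width: 52.5
grasp_force: 63.1
```

Request:
{"name": "drive_tool", "arguments": {"deltas": [[[-2.4,-1.1,1.6],[0,0,0]],[[-2.4,-1.1,1.6],[0,0,0]],[[-2.4,-1.1,1.6],[0,0,0]],[[-2.0,-0.9,1.4],[0,0,0]],[[-1.2,-0.5,0.8],[0,0,0]],[[0,0,0],[0,0,0]],[[0,0,0],[0,0,0]],[[0,0,0],[0,0,0]]]}}

```text
clock: 8.7
position: [571.6, 172.9, 124.1]
ee_rot: [0.77, -0.568, -0.236, -0.173]
contact_force: [0.5, -0.6, -1.8]
gripper_width: 52.9
grasp_force: 63.1
```

```bash
python3 - <<'E'
from m import *
s,d=grab("w4");print(s["position"].round(1),s["joints"].round(2),s["gripper_width"],s["grasp_force"],s["contact_force"])
for z in(90,63,60):print(delta(*goal([574.9,185.2,z],34,0),s))
S=get_image("scene");c=np.hstack([d["img"][::1,::1][100:400,150:500],S["img"][80:270,330:470].repeat(2,0).repeat(2,1)[:300]]);cv2.imwrite("pics/c4.png",c[:,:,::-1])
E
```

```text
[571.6 172.9 124.1] [ 0.23  0.52  0.03 -0.64 -1.21  0.34] 52.91956131513098 63.13356041908264 [ 0.52219748 -0.55337759 -1.7940694 ]
(array([ 1.01, -0.68,  5.3 ]), array([-0. , -0. , -0.2]))
(array([ 2.52, -0.68,  7.54]), array([-0. , -0. , -0.2]))
(array([ 2.69, -0.68,  7.78]), array([-0. , -0. , -0.2]))
```

View pics/c4.png

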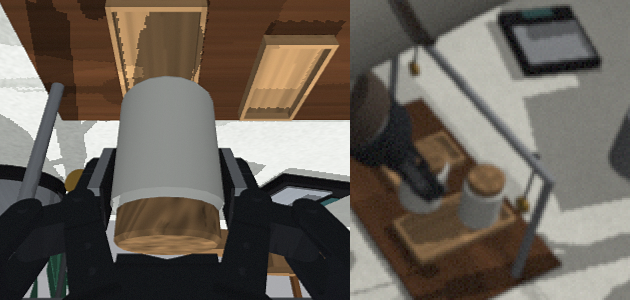

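The jar hangs upright above the wide tray. The trays show at crop (160,50) and (290,75), and the rail is clear to the left. I lower to 3 mm above the floor.

Request:
{"name": "drive_tool", "arguments": {"deltas": [[[0.5,-0.2,1.5],[0,0,0]],[[0.6,-0.2,1.8],[0,0,0]],[[0.6,-0.2,1.8],[0,0,0]],[[0.5,-0.1,1.5],[0,0,0]],[[0.3,0,0.9],[0,0,0]],[[0,0,0],[0,0,0]],[[0,0,0],[0,0,0]]]}}

```text
clock: 9.5
position: [572.5, 196.2, 48.3]
ee_rot: [0.77, -0.567, -0.235, -0.173]
contact_force: [-0.9, -0.7, -3.0]
gripper_width: 52.5
grasp_force: 63.5
```

```bash
python3 - <<'E'
from m import *
s=arm.read_state();print(s["position"].round(1),s["contact_force"])
print(delta(*goal([574.9,185.2,60.2],34,0),s))
S=get_image("scene");print(onz(*ray(S,(398,170),None),90))
E
```

```text
[572.5 196.2  48.3] [-0.88593312 -0.71059657 -3.01480954]
(array([0.26, 0.1 , 0.26]), array([-0. , -0. , -0.1]))
[561.69965549 255.55327527  90.        ]
```

Request:
{"name": "drive_tool", "arguments": {"deltas": [[[0.1,0.1,0.1],[0,0,0]],[[0.1,0,0.1],[0,0,0]],[[0.1,0,0.1],[0,0,0]],[[0,0,0],[0,0,0]],[[0,0,0],[0,0,0]]]}}

```text
clock: 10.05
position: [571.6, 195.0, 44.7]
ee_rot: [0.77, -0.567, -0.235, -0.174]
contact_force: [-0.2, 0.2, 0.8]
gripper_width: 52.3
grasp_force: 64.0
```

Contact is felt, since the weight is off the wrist. I release and back off along the tool.

Request:
{"name": "drive_tool", "arguments": {"deltas": [[[0,0,0],[0,0,0]],[[0,0,0],[0,0,0]],[[0,0,0],[0,0,0]],[[0,0,0],[0,0,0]],[[0,0,-1],[0,0,0]],[[0,0,-2],[0,0,0]],[[0,0,-3],[0,0,0]],[[0,0,-3],[0,0,0]],[[0,0,-3],[0,0,0]],[[0,0,0],[0,0,0]]], "claw": 7.2}}

```text
clock: 11.05
position: [594.5, 128.7, 148.4]
ee_rot: [0.771, -0.567, -0.231, -0.176]
contact_force: [0.0, -0.2, 0.5]
gripper_width: 72.0
grasp_force: 0.0
```

```bash
python3 - <<'E'
from m import *
s,d=grab("w5");print(s["position"].round(1),s["joints"].round(2),s["contact_force"])
for bk in(100,0):
    print(delta(*goal([480.5,-11,36],34,bk),s))
h=cv2.cvtColor(d["img"],cv2.COLOR_RGB2HSV);m=((h[...,0]>5)&(h[...,0]<22)&(h[...,1]>75)&(h[...,2]>50)).astype(np.uint8)
n,l,st,c=cv2.connectedComponentsWithStats(m)
for i in range(1,n):
    if st[i,4]>150: print(st[i],onz(*ray(d,(st[i,0]+st[i,2]/2-.5,st[i,1]+st[i,3]/2-.5),s),86).round(1))
E
```

```text
[594.5 128.7 148.4] [ 0.16  0.52  0.1  -0.61 -1.29  0.36] [ 0.04307383 -0.23421105  0.50030823]
(array([14.51, 15.04, -4.46]), array([-0.5, -0.2,  0.1]))
(array([14.47, 15.13,  5.54]), array([-0.5, -0.2,  0.1]))
[    0     0   115   318 22777] [760.9 165.   86. ]
[ 582    0   58   27 1251] [510.8  -1.8  86. ]
[  180    92   424   148 39990] [552.  105.7  86. ]
[ 295  242   45   31 1175] [558.5 250.5  86. ]
[249 266  16  23 285] [610.6 323.4  86. ]
[496 282  27  24 463] [288.4 275.6  86. ]
[ 328  323   73   32 1844] [355.8 581.3  86. ]
```

Request:
{"name": "drive_tool", "arguments": {"deltas": [[[1.4,1.5,-0.5],[-0.5,-0.2,0]],[[2.6,2.7,-0.8],[0,0,0]],[[2.6,2.7,-0.8],[0,0,0]],[[2.6,2.7,-0.8],[0,0,0]],[[2.6,2.7,-0.8],[0,0,0]],[[1.7,1.7,-0.5],[0,0,0]],[[1,1,-0.3],[0,0,0]],[[0,0,0],[0,0,0]],[[0,0,0],[0,0,0]]], "claw": 6.0}}

```text
clock: 12.0
position: [492.2, -52.2, 100.4]
ee_rot: [0.77, -0.566, -0.239, -0.171]
contact_force: [-0.5, -0.5, -0.3]
gripper_width: 60.0
grasp_force: 0.0
```

```bash
python3 - <<'E'
from m import *
s=arm.read_state();print(s["position"].round(1),s["gripper_width"])
for bk in(100,0): print(delta(*goal([480.5,-11,36],34,bk),s))
E
```

```text
[492.2 -52.2 100.4] 59.978385376353884
(array([ 0.05, -0.11, -0.4 ]), array([ 0.4,  0.2, -0.1]))
(array([ 0.09, -0.19,  9.6 ]), array([ 0.4,  0.2, -0.1]))
```

Request:
{"name": "drive_tool", "arguments": {"deltas": [[[0.1,-0.2,1],[0.4,0.2,0]],[[0,0,2.2],[0,0,0]],[[0,0,2.2],[0,0,0]],[[0,0,2],[0,0,0]],[[0,0,1.3],[0,0,0]],[[0,0,0.9],[0,0,0]],[[0,0,0],[0,0,0]],[[0,0,0],[0,0,0]]]}}

```text
clock: 12.8
position: [478.4, -1.7, 20.6]
ee_rot: [0.77, -0.567, -0.235, -0.173]
contact_force: [1.1, 0.6, 0.7]
gripper_width: 59.9
grasp_force: 0.0
```

Request:
{"name": "drive_tool", "arguments": {"deltas": [[[0,0,0],[0,0,0]],[[0,0,0],[0,0,0]],[[0,0,0],[0,0,0]],[[0,0,0],[0,0,0]],[[0,0,0],[0,0,0]],[[0,0,0],[0,0,0]],[[0,0,0],[0,0,0]]], "claw": 3.2}}

```text
clock: 13.5
position: [478.7, -2.2, 21.2]
ee_rot: [0.77, -0.567, -0.235, -0.173]
contact_force: [1.8, -2.3, 5.9]
gripper_width: 38.7
grasp_force: 60.1
```

```bash
python3 - <<'E'
from m import *
s=arm.read_state();print(s["position"].round(1))
print(delta(*goal([480.5,-11,36],34,0),s))
for q in([455.3,180.4,128],[455.3,180.4,78],[439.5,231,53],[439.5,231,48]):print(delta(*goal(q,34,0),s))
E
```

```text
[478.7  -2.2  21.2]
(array([-0.09,  0.09,  0.14]), array([-0. , -0.1, -0. ]))
(array([-21.01,  -3.2 ,   3.13]), array([-0. , -0.1, -0. ]))
(array([-18.22,  -3.2 ,   7.28]), array([-0. , -0.1, -0. ]))
(array([-21.22,  -3.2 ,  12.31]), array([-0. , -0.1, -0. ]))
(array([-20.94,  -3.2 ,  12.73]), array([-0. , -0.1, -0. ]))
```

Request:
{"name": "drive_tool", "arguments": {"deltas": [[[-0.6,0,-0.9],[0,0,0]],[[-1.3,0,-1.9],[0,0,0]],[[-1.3,0,-1.9],[0,0,0]],[[-0.7,0,-1.1],[0,0,0]],[[-1.1,-0.2,1.0],[0,0,0]],[[-2.2,-0.5,2.0],[0,0,0]],[[-2.2,-0.5,2.0],[0,0,0]],[[-2.2,-0.5,2.0],[0,0,0]],[[-2.2,-0.5,2.0],[0,0,0]],[[-2.2,-0.5,2.0],[0,0,0]],[[-1.4,-0.3,1.3],[0,0,0]],[[-0.8,-0.2,0.8],[0,0,0]]]}}

```text
clock: 14.7
position: [449.6, 192.7, 60.4]
ee_rot: [0.77, -0.567, -0.237, -0.172]
contact_force: [0.0, -0.4, -0.3]
gripper_width: 38.5
grasp_force: 60.2
```

Request:
{"name": "drive_tool", "arguments": {"deltas": [[[0,0,0],[0,0,0]],[[0,0,0],[0,0,0]],[[0,0,0],[0,0,0]]]}}

```text
clock: 15.0
position: [451.5, 190.1, 61.4]
ee_rot: [0.77, -0.567, -0.236, -0.173]
contact_force: [0.4, -0.2, -0.5]
gripper_width: 38.5
grasp_force: 60.2
```

```bash
python3 - <<'E'
from m import *
s=arm.read_state();print(s["position"].round(1),s["joints"].round(2),s["contact_force"])
p=np.load("st.npy");c,q=np.cos(p[2]),np.sin(p[2])
for xs,z in((15.5,55),(15.5,51.5),(15.5,48.7)):
    print(delta(*goal([p[0]+c*xs-q*p[3],p[1]+q*xs+c*p[3],z],34,0),s))
E
```

```text
[451.5 190.1  61.4] [ 0.3   0.45 -0.28 -0.73 -0.99  0.46] [ 0.3888856  -0.20361862 -0.47735345]
(array([-3.05, -0.07,  4.7 ]), array([ 0. , -0. , -0.1]))
(array([-2.86, -0.07,  4.99]), array([ 0. , -0. , -0.1]))
(array([-2.7 , -0.07,  5.22]), array([ 0. , -0. , -0.1]))
```

Request:
{"name": "drive_tool", "arguments": {"deltas": [[[-0.6,0,0.9],[0,0,0]],[[-0.9,-0.1,1.4],[0,0,0]],[[-0.9,0,1.4],[0,0,0]],[[-0.6,0,1.0],[0,0,0]],[[0,0,0],[0,0,0]],[[0,0,0],[0,0,0]],[[0,0,0],[0,0,0]]]}}

```text
clock: 15.7
position: [437.3, 239.9, 39.4]
ee_rot: [0.77, -0.567, -0.236, -0.173]
contact_force: [0.8, -0.9, -0.8]
gripper_width: 38.5
grasp_force: 60.3
```

```bash
python3 - <<'E'
from m import *
s=arm.read_state();print(s["position"].round(1),s["contact_force"])
p=np.load("st.npy");c,q=np.cos(p[2]),np.sin(p[2])
for xs,z in((15.5,51.5),(15.5,48.7)):
    print(delta(*goal([p[0]+c*xs-q*p[3],p[1]+q*xs+c*p[3],z],34,0),s))
E
```

```text
[437.3 239.9  39.4] [ 0.77819755 -0.85999971 -0.76795717]
(array([0.21, 0.05, 0.27]), array([ 0. , -0. , -0.1]))
(array([0.37, 0.05, 0.5 ]), array([ 0. , -0. , -0.1]))
```

Request:
{"name": "drive_tool", "arguments": {"deltas": [[[0.1,0.05,0.15],[0,0,0]],[[0.1,0,0.15],[0,0,0]],[[0.1,0,0.1],[0,0,0]],[[0.05,0,0.1],[0,0,0]],[[0,0,0],[0,0,0]],[[0,0,0],[0,0,0]]]}}

```text
clock: 16.3
position: [436.8, 239.7, 33.2]
ee_rot: [0.77, -0.567, -0.236, -0.173]
contact_force: [-0.5, -0.4, -0.9]
gripper_width: 38.8
grasp_force: 60.3
```

Request:
{"name": "drive_tool", "arguments": {"deltas": [[[0.03,0,0.04],[0,0,0]],[[0.03,0,0.04],[0,0,0]],[[0,0,0],[0,0,0]],[[0,0,0],[0,0,0]]]}}

```text
clock: 16.7
position: [436.8, 239.7, 33.2]
ee_rot: [0.77, -0.567, -0.236, -0.173]
contact_force: [-0.8, -1.9, 5.1]
gripper_width: 38.5
grasp_force: 60.7
```

Contact at 5 N. Release and back off.

Request:
{"name": "drive_tool", "arguments": {"deltas": [[[0,0,0],[0,0,0]],[[0,0,0],[0,0,0]],[[0,0,0],[0,0,0]],[[0,0,0],[0,0,0]],[[0,0,-1],[0,0,0]],[[0,0,-2],[0,0,0]],[[0,0,-3],[0,0,0]],[[0,0,-3],[0,0,0]],[[0,0,-3],[0,0,0]],[[0,0,0],[0,0,0]]], "claw": 5.8}}

```text
clock: 17.7
position: [459.5, 174.2, 135.5]
ee_rot: [0.771, -0.567, -0.233, -0.175]
contact_force: [-0.3, 0.2, -0.0]
gripper_width: 58.3
grasp_force: 0.0
```

```bash
python3 - <<'E'
from m import *
s,d=grab("w6");print(s["position"].round(1),s["joints"].round(2),s["contact_force"])
for bk in(100,0):
    print(delta(*goal([470,-377.3,36],34,bk),s))
E
```

```text
[459.5 174.2 135.5] [ 0.28  0.34 -0.23 -0.67 -1.11  0.36] [-2.66797250e-01  1.78103404e-01 -2.43561654e-04]
(array([ 49.5 ,  15.34, -29.5 ]), array([-0.4, -0.1,  0.1]))
(array([ 49.48,  15.41, -19.5 ]), array([-0.4, -0.1,  0.1]))
```

Request:
{"name": "drive_tool", "arguments": {"deltas": [[[1.5,0.5,-0.9],[-0.4,-0.1,0]],[[3.1,1.0,-1.9],[0,0,0]],[[3.4,1.0,-2.0],[0,0,0]],[[3.4,1.0,-2.0],[0,0,0]],[[3.4,1.0,-2.0],[0,0,0]],[[3.4,1.0,-2.0],[0,0,0]],[[3.4,1.0,-2.0],[0,0,0]],[[3.4,1.0,-2.0],[0,0,0]],[[3.4,1.1,-2.0],[0,0,0]],[[3.4,1.1,-2.0],[0,0,0]],[[3.4,1.1,-2.0],[0,0,0]],[[3.4,1.1,-2.0],[0,0,0]]]}}

```text
clock: 18.95
position: [477.2, -287.9, 103.8]
ee_rot: [0.77, -0.566, -0.24, -0.171]
contact_force: [0.9, -0.6, 0.6]
gripper_width: 57.8
grasp_force: 0.0
```

Request:
{"name": "drive_tool", "arguments": {"deltas": [[[3.4,1.1,-2.0],[0,0,0]],[[3.4,1.1,-2.0],[0,0,0]],[[2.2,0.7,-1.3],[0,0,0]],[[1.3,0.4,-0.8],[0,0,0]],[[0,0,0],[0,0,0]],[[0,0,0],[0,0,0]],[[0,0,0],[0,0,0]]]}}

```text
clock: 19.65
position: [482.3, -409.6, 97.7]
ee_rot: [0.771, -0.566, -0.239, -0.171]
contact_force: [0.4, 0.9, 0.8]
gripper_width: 58.0
grasp_force: 0.0
```

```bash
python3 - <<'E'
from m import *
s,d=grab("w7");print(s["position"].round(1),s["joints"].round(2),s["gripper_width"])
for bk in(100,0): print(delta(*goal([470,-377.3,36],34,bk),s))
h=cv2.cvtColor(d["img"],cv2.COLOR_RGB2HSV);m=((h[...,0]>5)&(h[...,0]<22)&(h[...,1]>75)&(h[...,2]>50)).astype(np.uint8)
n,l,st,c=cv2.connectedComponentsWithStats(m)
for i in range(1,n):
    if st[i,4]>150: print(st[i],onz(*ray(d,(st[i,0]+st[i,2]/2-.5,st[i,1]+st[i,3]/2-.5),s),55).round(1))
E
```

```text
[ 482.3 -409.6   97.7] [-0.62  0.79  0.38 -0.34 -1.66  0.98] 58.014997991562204
(array([ 0.59,  0.22, -1.09]), array([ 0.5,  0.2, -0. ]))
(array([0.62, 0.13, 8.91]), array([ 0.5,  0.2, -0. ]))
[ 299  201   46   38 1141] [ 471.8 -385.3   55. ]
[253 319  39  15 403] [449.4 -73.5  55. ]
[  28  327   73   68 3004] [866.2 387.8  55. ]
[185 364  23  36 316] [572.4 857.   55. ]
```

Request:
{"name": "drive_tool", "arguments": {"deltas": [[[0.6,0.1,0.5],[0.5,0.2,0]],[[0,0,2],[0,0,0]],[[0,0,2.2],[0,0,0]],[[0,0,2],[0,0,0]],[[0,0,1.3],[0,0,0]],[[0,0,0.9],[0,0,0]],[[0,0,0],[0,0,0]],[[0,0,0],[0,0,0]]]}}

```text
clock: 20.5
position: [468.4, -369.0, 21.2]
ee_rot: [0.77, -0.567, -0.234, -0.173]
contact_force: [0.1, -0.6, -0.6]
gripper_width: 58.0
grasp_force: 0.0
```

Request:
{"name": "drive_tool", "arguments": {"deltas": [[[0,0,0],[0,0,0]],[[0,0,0],[0,0,0]],[[0,0,0],[0,0,0]],[[0,0,0],[0,0,0]],[[0,0,0],[0,0,0]],[[0,0,0],[0,0,0]],[[0,0,0],[0,0,0]]], "claw": 3.2}}

```text
clock: 21.2
position: [468.6, -369.4, 21.8]
ee_rot: [0.771, -0.567, -0.233, -0.173]
contact_force: [1.2, -3.2, 6.3]
gripper_width: 38.7
grasp_force: 60.2
```

```bash
python3 - <<'E'
from m import *
s=arm.read_state();print(s["position"].round(1))
print(delta(*goal([470,-377.3,36],34,0),s))
print(delta(*goal([470,-377.3,106],34,0),s))
for q in([455.3,180.4,106],):print(delta(*goal(q,34,0),s))
E
```

```text
[ 468.6 -369.4   21.8]
(array([-0.14,  0.1 ,  0.24]), array([-0.1, -0.3, -0. ]))
(array([-4.03,  0.09, -5.58]), array([-0.1, -0.3, -0. ]))
(array([-48.67, -15.05,  24.27]), array([-0.1, -0.3, -0. ]))
```

Request:
{"name": "drive_tool", "arguments": {"deltas": [[[-0.6,0,-0.9],[0,0,0]],[[-1.3,0,-1.9],[0,0,0]],[[-1.3,0,-1.9],[0,0,0]],[[-0.8,0,-1.1],[0,0,0]],[[-1.6,-0.5,1.1],[0,0,0]],[[-3,-1,2],[0,0,0]],[[-3,-1,2],[0,0,0]],[[-3,-1,2],[0,0,0]],[[-3,-1,2],[0,0,0]],[[-3,-1,2],[0,0,0]],[[-3,-1,2],[0,0,0]],[[-3,-1,2],[0,0,0]]]}}

```text
clock: 22.4
position: [458.0, -84.0, 91.7]
ee_rot: [0.77, -0.568, -0.235, -0.173]
contact_force: [0.9, 0.3, -0.8]
gripper_width: 38.9
grasp_force: 60.2
```

Request:
{"name": "drive_tool", "arguments": {"deltas": [[[-3,-1,2],[0,0,0]],[[-3,-1,2],[0,0,0]],[[-3,-1,2],[0,0,0]],[[-3,-1,2],[0,0,0]],[[-3,-1,2],[0,0,0]],[[-2.5,-1,1.7],[0,0,0]],[[-1.5,-0.5,1],[0,0,0]],[[0,0,0],[0,0,0]],[[0,0,0],[0,0,0]],[[0,0,0],[0,0,0]]]}}

```text
clock: 23.4
position: [452.9, 151.0, 92.3]
ee_rot: [0.77, -0.568, -0.235, -0.173]
contact_force: [-0.2, 0.9, -1.7]
gripper_width: 38.7
grasp_force: 60.3
```

```bash
python3 - <<'E'
from m import *
s,d=grab("w8");print(s["position"].round(1),s["joints"].round(2),s["contact_force"],s["gripper_width"])
p=np.load("st.npy");c,q=np.cos(p[2]),np.sin(p[2])
for xs,z in((-38.5,53),(-38.5,49.3)):
    print(delta(*goal([p[0]+c*xs-q*p[3],p[1]+q*xs+c*p[3],z],34,0),s))
S=get_image("scene");c=np.hstack([d["img"][100:400,150:500],cv2.resize(S["img"][100:250,320:470],(300,300),interpolation=3)]);cv2.imwrite("pics/c8.png",c[:,:,::-1])
# corks seen by scene camera
for p0,r in(((397,178),40),):
    x,y=p0;h=cv2.cvtColor(S["img"],cv2.COLOR_RGB2HSV);m=((h[...,0]>5)&(h[...,0]<22)&(h[...,1]>75)&(h[...,2]>50)).astype(np.uint8)
E
```

```text
[452.9 151.   92.3] [ 0.23  0.4  -0.27 -0.69 -1.06  0.46] [-0.21137183  0.90742802 -1.73890785] 38.72397884719916
(array([ 0.12, -1.1 ,  6.52]), array([-0. , -0.1, -0.1]))
(array([ 0.33, -1.1 ,  6.83]), array([-0. , -0.1, -0.1]))
```

Request:
{"name": "drive_tool", "arguments": {"deltas": [[[-0.8,-0.4,0.6],[0,0,0]],[[-0.8,-0.4,1.4],[0,0,0]],[[0,-0.3,1.5],[0,0,0]],[[0.6,0,1.2],[0,0,0]],[[0.7,0,1.1],[0,0,0]],[[0.4,0,0.7],[0,0,0]],[[0,0,0],[0,0,0]],[[0,0,0],[0,0,0]],[[0,0,0],[0,0,0]]]}}

```text
clock: 24.4
position: [453.6, 188.7, 38.3]
ee_rot: [0.77, -0.567, -0.234, -0.173]
contact_force: [-0.6, -0.1, -1.2]
gripper_width: 38.9
grasp_force: 60.3
```

```bash
python3 - <<'E'
from m import *
s=arm.read_state();print(s["position"].round(1),s["contact_force"])
p=np.load("st.npy");c,q=np.cos(p[2]),np.sin(p[2])
for xs,z in((-38.5,49.8),(-38.5,49.3)):
    print(delta(*goal([p[0]+c*xs-q*p[3],p[1]+q*xs+c*p[3],z],34,0),s))
E
```

```text
[453.6 188.7  38.3] [-0.55841623 -0.12611738 -1.17404027]
(array([0.27, 0.08, 0.31]), array([-0.1, -0.1, -0.1]))
(array([0.29, 0.08, 0.35]), array([-0.1, -0.1, -0.1]))
```

Request:
{"name": "drive_tool", "arguments": {"deltas": [[[0.1,0.08,0.1],[0,0,0]],[[0.1,0,0.1],[0,0,0]],[[0.07,0,0.1],[0,0,0]],[[0.03,0,0.05],[0,0,0]],[[0,0,0],[0,0,0]],[[0,0,0],[0,0,0]]]}}

```text
clock: 25.0
position: [452.6, 188.0, 33.7]
ee_rot: [0.77, -0.567, -0.235, -0.173]
contact_force: [-0.9, -1.2, 3.2]
gripper_width: 38.5
grasp_force: 60.3
```

Contact at 3 N. Release and back off to a clear pose.

Request:
{"name": "drive_tool", "arguments": {"deltas": [[[0,0,0],[0,0,0]],[[0,0,0],[0,0,0]],[[0,0,0],[0,0,0]],[[0,0,0],[0,0,0]],[[0,0,-1],[0,0,0]],[[0,0,-2],[0,0,0]],[[0,0,-3],[0,0,0]],[[0,0,-3],[0,0,0]],[[0,0,-3],[0,0,0]],[[0,0,-3],[0,0,0]],[[0,0,-3],[0,0,0]],[[0,0,-2],[0,0,0]]], "claw": 5.8}}

```text
clock: 26.2
position: [486.4, 80.0, 201.9]
ee_rot: [0.77, -0.567, -0.233, -0.174]
contact_force: [0.7, 0.7, -0.9]
gripper_width: 57.8
grasp_force: 0.0
```

Request:
{"name": "drive_tool", "arguments": {"deltas": [[[0,0,-2],[0,0,0]],[[0,0,-3],[0,0,0]],[[0,0,-2],[0,0,0]],[[0,0,0],[0,0,0]],[[0,0,0],[0,0,0]],[[0,0,0],[0,0,0]]]}}

```text
clock: 26.8
position: [496.3, 44.6, 256.5]
ee_rot: [0.77, -0.567, -0.236, -0.172]
contact_force: [0.3, 0.1, -0.0]
gripper_width: 58.0
grasp_force: 0.0
```

```bash
python3 - <<'E'
from m import *
s,d=grab("w9");S=get_image("scene");T=get_image("top");print(s["position"].round(1),s["clock"])
z=lambda i,w,h:cv2.resize(i,(w,h),interpolation=3)
c=np.vstack([np.hstack([z(d["img"][100:340,180:500],400,300),z(S["img"][90:240,300:450],400,300)[:, :]]),np.hstack([z(S["img"][130:290,120:440],400,200),z(T["img"][150:310,210:530],400,200)])]);cv2.imwrite("pics/c9.png",c[:,:,::-1]);print(c.shape)
E
```

```text
[496.3  44.6 256.5] 26.8
(500, 800, 3)
```

View pics/c9.png

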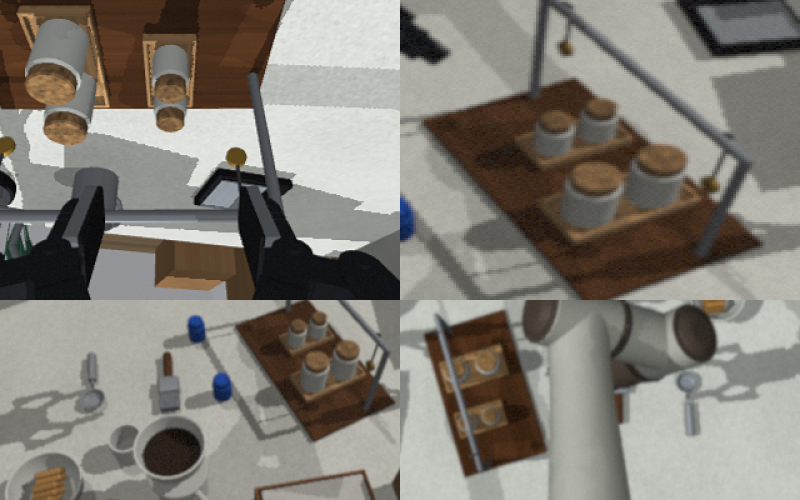

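The picture shows all four jars standing upright in their trays: two small at top-right crop (555,132) and (598,120), two large at (592,193) and (657,175). The decoys, brush, spoon, cup and mug are where they were. One numeric check that the lids are level and inside the trays.

```bash
python3 - <<'E'
from m import *
s,d=pickle.load(open("w9.pkl","rb"));S=get_image("scene");p=np.load("st.npy");c,q=np.cos(p[2]),np.sin(p[2])
# lid tops: wrist crop (x/1.25+180, y/1.25+100), scene crop (x/2.667+300, y/2.667+90)
for n,w,sc in[("La",(50,88),(592,177)),("Lb",(65,129),(658,159)),("s_front",(168,93),(555,118)),("s_end",(170,124),(599,104))]:
    x,e=tri([ray(d,(180+w[0]/1.25,100+w[1]/1.25),s),ray(S,(300+(sc[0]-400)/2.667,90+sc[1]/2.667))])
    r=x[:2]-p[:2];print(n,x.round(1),np.round(e[0],1),"station",(c*r[0]+q*r[1]).round(1),(-q*r[0]+c*r[1]).round(1))
E
```

```text
La [560.7 171.9 126. ] 22.8 station -75.5 -40.4
Lb [543.5 242.8 117. ] 22.8 station -2.7 -45.2
s_front [453.9 169.7 100.8] 19.2 station -45.8 62.2
s_end [435.4 222.4  95. ] 17.6 station 10.0 64.1
```

```bash
python3 - <<'E'
from m import *
s,d=pickle.load(open("w9.pkl","rb"));S=get_image("scene");p=np.load("st.npy");c,q=np.cos(p[2]),np.sin(p[2])
for n,w,sc in[("La",(50,88),(592,177)),("Lb",(65,129),(658,159)),("s_front",(168,93),(555,118)),("s_end",(170,124),(599,104))]:
    x,e=tri([ray(d,(180+w[0]/1.25,100+w[1]/1.25),s),ray(S,(300+(sc[0]-400)/2.667,90+sc[1]/2.0))])
    r=x[:2]-p[:2];print(n,x.round(1),np.round(e[0],1),"station",(c*r[0]+q*r[1]).round(1),(-q*r[0]+c*r[1]).round(1))
E
```

```text
La [575.3 184.8  88.7] 0.6 station -67.6 -58.2
Lb [556.3 254.6  85.7] 0.2 station 4.7 -60.9
s_front [458.3 178.4  72.3] 1.2 station -38.8 55.4
s_end [440.5 229.3  72.4] 1.0 station 15.1 57.2
```

The lids are at z ≈ 89 for large_jar_a (90 expected) and 72 for both small jars (70 expected), and all are centred in their rows. I hand it in.

```bash
python3 -c "
from bench import arm
print(arm.job_done())"
```

```text
the job is handed in; nothing more can be done
None
```

The job is handed in at about 27 s of the 72 s: both small jars stand one behind the other in the narrow tray and both large jars in the wide tray, all upright, and in the last pictures the other things were where they started.

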